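Un-nest the brush pots and put each in its size row

ROBOT

A 6-joint arm with a two-finger parallel gripper is mounted at the origin on the work surface. World frame = base frame: x ahead of the robot, y to its left, z up, the work surface at z = 0. Lengths are in m, angles in degrees, forces in N, time in s.
With the tool pointing down it reaches from about 0.35 to 0.875 m from the base axis. Payload 4.2 kg.
Tool frame: the origin (TCP) lies midway between the tips of the shut fingers; the grasp point (between the pads) lies 19 mm behind it; z points along the fingers, y is the line along which they close (so a half turn about z gives the same grasp; the last joint's range is limited). The gripper opens to 87 mm and grips with 3 to 60 N. Pads are 19 mm wide; open, the fingers measure 117 mm over their backs; the gripper's body (75 mm by 190 mm) begins 51 mm behind the grasp point.
Start: joints at [-52.449, 22.042, 0.453, 0, -68.411, -14.817], TCP at [0.242, -0.576, 0.223] pointing down, gripper open.
Joint ranges: [-179.83, 179.83], [-69.29, 118.12], [-61.27, 80.66], [-181.25, 117.63], [-171.15, -9.14], [-177.46, 177.46]. Speed limits (degrees/s): [159.86, 159.86, 180, 180, 180, 180].

INTERFACE

Orientations are given as a 3x3 rotation matrix whose columns are the frame's x, y, z axes.
In Python, from station import sense, capture, camera_params, finish_job gives the robot as it stands.
- The arm moves only by the tool drive_tool, never from a script. Its argument "rows" is a list of rows, each an object of numbers: "tx", "ty", "tz": the shift along the tool's x, y, z in cm; "ax", "ay", "az": the turn, a rotation vector about the tool's x, y, z in rad; "claw": the finger opening in cm, from 0 to 8.7. In form: [{"tx": .., "ty": .., "tz": .., "ax": .., "ay": .., "az": .., "claw": ..}, ...]. A call has 1 to 10 rows; each row shifts and turns the commanded pose from where the row before left it, along the tool's axes as they then stand; what a row does not reach is not made up. A row lasts 1/12 s, in which the tool goes at most 41.7 mm and 7.16 degrees, less where a joint would pass 70% of its speed; a pose out of reach is approached as far as the arm can. A call with a gripper value outside its range is refused whole. The fingers move at their own pace and stop on an object; the grip force is fixed at half the most. Time passes only in rows, so rows that do not move let the fingers close. It gives the time, the measured TCP pose, the force, the opening and the grip force at its end, in the units of the state.
- sense(): the state, without advancing time (a new reading comes with each control period).
- capture(name): name is "side" or "top"; returns (picture, depth): 480x640x3 uint8, red, green, blue; 480x640 float32, m along the optical axis (not along the pixel's ray), 0 where there is no reading.
- camera_params(name): a dict with "intrinsics" (3x3 intrinsics, pixels), "R" (3x3) and "t" (3): a world point X has camera coordinates R X + t. Camera axes: x right, y down, z forward; pixel columns grow to the right and rows downward; lengths in m; the calibration is good to about 2 mm. A picture is of the moment at which its call begins. camera_params takes no time and is no camera call.
- finish_job(): hands the job in; it is judged then, once.
The state is a dict: "time_s": time; "joints": joint angles; "joint_velocities": joint speeds; "effort": joint torques, N m; "tcp_pos": TCP position; "ee_rot": TCP orientation; "wrist_force": force on the tool from outside, world axes, zero at the start; "moment": the same for the moment, N m; "gripper_width": opening from 0.0 (shut) to 1.0 (fully open); "gripper_force": force on a finger pad.
Only numpy, scipy, OpenCV 4.12 (cv2) and the standard library are available. Lean on these libraries where they do the work, as an engineer would, in place of code of your own. Each camera call takes 0.05 s, during which the arm holds its last target. There are 200 camera calls.

TASK

Three metal brush pots stand nested one inside the other on the painting bench: take them apart and stand each one upright inside the batten row for its own size, fully between the battens and in front of the pot of the same size already there. Lift the slim and the medium pot out and set them down gently without dropping them, but slide the wide pot along the bench into its row without lifting it. Leave the paint tin and the pots already in the rows where they are.

Things in the scene. Friction and masses are not known exactly. Their poses are not given: they have to be found in the camera images.
- pot_wide_mid (a point): The squat wide pot to sort: plain straight-sided open round grey metal, 94 mm outside diameter, 48 mm high, wall 4, floor 5 thick, about 280 g. Point on its axis half-way up (24 mm from underside and rim); z towards the mouth. Stands on the bench holding the others nested in it; too wide to take across, but can be pushed, or drawn along by closed fingers against the inside of its wall.
- pot_mid_mid (a point): The medium pot to sort: plain straight-sided open round grey metal, 64 mm outside diameter, 95 mm high, wall 4, floor 5 thick, about 150 g. Point on its axis half-way up (47.5 mm from underside and rim); z towards the mouth. Starts loose in the wide pot, on its floor (up to 11 mm play all round), rim 52 mm above the wide rim.
- pot_slim_mid (a point): The tall slim pot to sort: plain straight-sided open round grey metal, 44 mm outside diameter, 128 mm high, wall 4, floor 5 thick, about 100 g. Point on its axis half-way up (64 mm from underside and rim); z towards the mouth. Starts loose in the medium pot, on its floor (up to 6 mm play all round), rim 38 mm above the medium rim.
- row_wide_mid (a point): Row for squat wide pots: two wooden battens fixed on the bench, 260 mm long, 12 wide, 16 high, 112 apart inside, a cross batten closing the far end; bare bench between. Point on the bench in the row's middle; x along the row to the closed end, y across, z up; open end (x = -130 mm) towards the robot. The three rows lie side by side in any order.
- kept_wide_mid (a point): Bystander: a second squat wide pot, same shape and size as pot_wide, standing in the closed half of its row, about 70 mm beyond the row's middle. The point is on its axis half-way up.
- row_mid_mid (a point): Row for medium pots: two wooden battens fixed on the bench, 260 mm long, 12 wide, 16 high, 80 apart inside, a cross batten closing the far end; bare bench between. Point on the bench in the row's middle; x along the row to the closed end, y across, z up; open end (x = -130 mm) towards the robot. The three rows lie side by side in any order.
- kept_mid_mid (a point): Bystander: a second medium pot, same shape and size as pot_mid, standing in the closed half of its row, about 70 mm beyond the row's middle. The point is on its axis half-way up.
- row_slim_mid (a point): Row for tall slim pots: two wooden battens fixed on the bench, 260 mm long, 12 wide, 16 high, 58 apart inside, a cross batten closing the far end; bare bench between. Point on the bench in the row's middle; x along the row to the closed end, y across, z up; open end (x = -130 mm) towards the robot. The three rows lie side by side in any order.
- kept_slim_mid (a point): Bystander: a second tall slim pot, same shape and size as pot_slim, standing in the closed half of its row, about 70 mm beyond the row's middle. The point is on its axis half-way up.
- tin: Bystander: a closed paint tin, 90 mm diameter, 110 mm high, about 0.8 kg, standing on the bench on the opposite side from the nested pots. Origin at the centre of its underside.
Mind the look-alikes: they are no part of the job. Leave any blue or yellow look-alike of the part that bears pot_slim_mid alone.

How it is judged (in metres and radians):
At the end, for the whole second after the job is handed in: Each pot stands upright (0.08 rad), underside within 4 mm of the bench, at rest between the battens of its own size's row, in front of the still upright pot there; axis -90 to 0 mm (wide), -102 to 30 (medium), -112 to 40 (slim) from row middle towards its closed end (x of pot_wide_mid in the frame of row_wide_mid between -0.09 and 0 m and y of pot_wide_mid in the frame of row_wide_mid between -0.013 and 0.013 m and height (world z) of pot_wide_mid below 0.028 m and angle between each of pot_wide_mid, kept_wide_mid, pot_mid_mid, kept_mid_mid, pot_slim_mid, kept_slim_mid's own z axis and vertical below 0.08 rad and linear speed of each of pot_wide, pot_mid, pot_slim below 0.02 m/s and x of pot_mid_mid in the frame of row_mid_mid between -0.102 and 0.03 m and y of pot_mid_mid in the frame of row_mid_mid between -0.012 and 0.012 m and height (world z) of pot_mid_mid below 0.0515 m and x of pot_slim_mid in the frame of row_slim_mid between -0.112 and 0.04 m and y of pot_slim_mid in the frame of row_slim_mid between -0.011 and 0.011 m and height (world z) of pot_slim_mid below 0.068 m); the robot touches nothing.
It fails at once if the wide pot is lifted off the bench (more than 12 mm) (height (world z) of pot_wide_mid above 0.036 m).
It fails at once if a pot is tipped over (leans more than 35 degrees) (angle between any of pot_wide_mid, kept_wide_mid, pot_mid_mid, kept_mid_mid, pot_slim_mid, kept_slim_mid's own z axis and vertical above 0.61 rad).
It fails at once if the medium or slim pot is dropped: it comes down on the bench faster than 0.5 m/s ((height (world z) of pot_mid_mid below 0.0515 m and linear speed of pot_mid above 0.5 m/s) or (height (world z) of pot_slim_mid below 0.068 m and linear speed of pot_slim above 0.5 m/s)).
It fails at once if a pot that already stood in a row is moved more than 25 mm (distance of any of kept_wide_mid, kept_mid_mid, kept_slim_mid from where it was at the start of the episode above 0.025 m).
It fails at once if the paint tin is moved more than 25 mm (distance of tin from where it was at the start of the episode above 0.025 m).
It also fails if it takes over 72 s, if anything falls off the work surface, if the arm or the gripper's body presses on something with over 40 N, if the wrist force passes 120 N, or if a joint passes its speed limit or range.

## Working session

There is one attempt and no reset: what is moved stays moved. The work goes in short steps, Python scripts to look and compute and a tool call to move; the robot and the scene stay as the last step left them, time stands still between calls to the robot, and variables do not carry over. Pictures are saved under pics/ and viewed, at most 10 in all, crops included, and the job is handed in when it is done.

Besides the shell and the picture viewer there is one more tool, called after ">>>" as name(argument=value, ...), one argument or row to a line, values as JSON. drive_tool: Moves the arm, as the interface text tells. Its arguments: {"type":"object","properties":{"rows":{"type":"array"}},"required":["rows"]}

```bash
mkdir -p pics
cat > h.py <<'E'
import numpy as np, cv2
from station import *
def cloud(n,d):
    P=camera_params(n);K=np.array(P["intrinsics"]);R=np.array(P["R"]);t=np.array(P["t"])
    v,u=np.mgrid[:480,:640]
    c=np.stack([(u-K[0,2])/K[0,0]*d,(v-K[1,2])/K[1,1]*d,d],-1)
    w=(c-t)@R; w[d<=0]=np.nan
    return w
E
python3 - <<'E'
from h import *
for n in("side","top"):
    p,d=capture(n);cv2.imwrite(f"pics/{n}0.png",p[:,:,::-1]);np.savez(f"{n}0.npz",p=p,d=d)
    P=camera_params(n);print(n,P,(-np.array(P["R"]).T@P["t"]))
s=sense();print(s["tcp_pos"],s["ee_rot"],s["time_s"],s["gripper_width"],s["wrist_force"])
E
```

```text
side {'intrinsics': array([[493.7666962 ,   0.        , 318.57830166],
       [  0.        , 493.7666962 , 231.59305325],
       [  0.        ,   0.        ,   1.        ]]), 'R': array([[-0.93032053, -0.36665121,  0.00840281],
       [-0.25429182,  0.62837755, -0.73517163],
       [ 0.26427143, -0.68608203, -0.67782893]]), 't': array([0.50268902, 0.14076788, 1.10392825])} [0.21172133 0.85324149 0.84753906]
top {'intrinsics': array([[496.31565725,   0.        , 323.73538058],
       [  0.        , 496.31565725, 238.81145715],
       [  0.        ,   0.        ,   1.        ]]), 'R': array([[-0.01237641, -0.99987937, -0.00938413],
       [-0.98890205,  0.01362901, -0.14794249],
       [ 0.14805254,  0.00744899, -0.98895144]]), 't': array([0.08339017, 0.52108102, 1.1150991 ])} [0.35123691 0.06797193 1.18065144]
[ 0.24134594 -0.57593219  0.22154666] [[-9.22380053e-01 -3.86282627e-01 -8.77255829e-04]
 [-3.86283610e-01  9.22378238e-01  1.83274231e-03]
 [ 1.01205171e-04  2.02935450e-03 -9.99997936e-01]] 0.1 1.0028607630837414 [-0.60611007 -0.4149683   0.31202412]
```

View pics/top0.png

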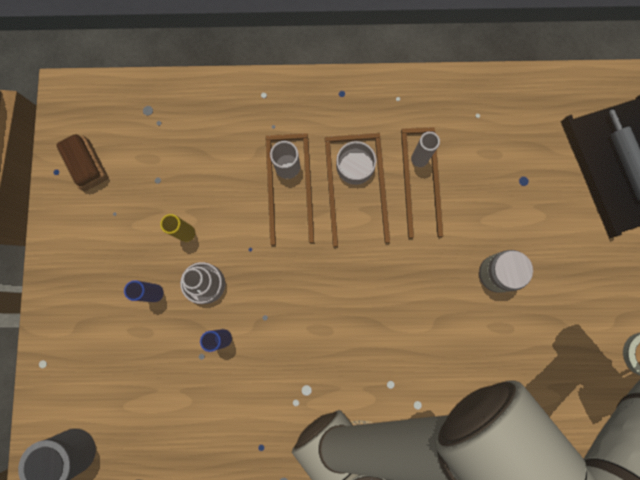

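View pics/side0.png

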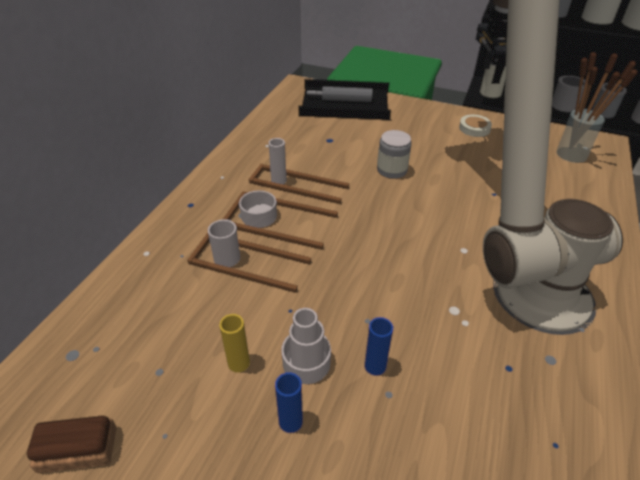

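The top view shows the nested pots at about (200,282). From left to right the rows are medium (290,190), wide (357,190) and slim (421,185), with the tin at (508,271). Blue and yellow look-alikes surround the nest at (143,291), (214,340) and (175,226). The side view agrees.

```bash
cat > m.py <<'E'
from h import *
z=np.load("top0.npz");w=cloud("top",z["d"]);zz=w[...,2]
z2=np.load("side0.npz");w2=cloud("side",z2["d"])
def rim(c,lo,hi,r,name):
    out=[]
    for W in (w,w2):
        m=(np.hypot(W[...,0]-c[0],W[...,1]-c[1])<r)&(W[...,2]>lo)&(W[...,2]<hi)
        p=W[m][:,:2]
        if len(p)<8: out.append(None);continue
        A=np.c_[2*p,np.ones(len(p))];s=np.linalg.lstsq(A,(p**2).sum(1),rcond=None)[0]
        out.append((s[:2].round(4),round(float(np.sqrt(s[2]+s[:2]@s[:2])),4),len(p),W[m][:,2].mean().round(4)))
    print(name,out)
def at(u,v): return w[v,u]
b=np.nanmedian(zz[300:400,230:300]);print("bench z",b, "side",np.nanmedian(w2[340:400,420:520,2]))
seed=lambda u,v,h:(lambda q:q)(ray(u,v,h))
def ray(u,v,h):
    P=camera_params("top");K=np.array(P["intrinsics"]);R=np.array(P["R"]);t=np.array(P["t"])
    d=R.T@np.linalg.inv(K)@[u,v,1];o=-R.T@t
    return (o+d*(h-o[2])/d[2])[:2]
# pot floors: slim floor 5+5+5
rim(ray(193,278,.138),.132,.146,.04,"slim")
rim(ray(198,281,.1),.094,.106,.05,"mid")
rim(ray(202,284,.048),.043,.053,.065,"wide")
rim(ray(285,154,.095),.089,.101,.05,"kmid")
rim(ray(356,161,.048),.043,.053,.065,"kwide")
rim(ray(429,141,.128),.122,.134,.04,"kslim")
rim(ray(514,270,.11),.104,.116,.07,"tin")
for n,u,v in(("yellow",171,224),("blue1",134,291),("blue2",211,341)): print(n,ray(u,v,.128))
# battens: points of height 10-20 mm in band
for n,u0,u1 in(("mid",260,318),("wide",322,392),("slim",398,446)):
    m=np.zeros_like(zz,bool);m[185:238,u0:u1]=1
    m&=(zz>.012)&(zz<.02)
    p=w[m][:,:2];c=np.median(p[:,1]);L=p[p[:,1]>c.mean()]
    mid=(p[:,1].max()+p[:,1].min())/2
    f=[np.polyfit(q[:,0],q[:,1],1) for q in(p[p[:,1]>mid],p[p[:,1]<mid])]
    m=np.zeros_like(zz,bool);m[120:260,u0:u1]=1;m&=(zz>.012)&(zz<.02)
    x=w[m][:,0]
    print(n,len(p),[g.round(4) for g in f],"xrange",x.min().round(3),x.max().round(3))
E
python3 m.py
```

```text
bench z 0.0002975335192820318 side 0.0013596317634790292
slim [(array([0.4279, 0.3546]), 0.0199, 128, np.float64(0.1376)), (array([0.428 , 0.3553]), 0.0198, 222, np.float64(0.1375))]
mid [(array([0.4244, 0.3536]), 0.0271, 182, np.float64(0.0996)), (array([0.4243, 0.3572]), 0.0259, 350, np.float64(0.0999))]
wide [(array([0.4249, 0.3595]), 0.0422, 270, np.float64(0.0475)), (array([0.4252, 0.36  ]), 0.0411, 386, np.float64(0.0482))]
kmid [(array([0.7103, 0.165 ]), 0.0298, 168, np.float64(0.0939)), (array([0.7109, 0.1658]), 0.0299, 217, np.float64(0.0941))]
kwide [(array([ 0.7083, -0.0012]), 0.0449, 226, np.float64(0.0473)), (array([ 7.092e-01, -5.000e-04]), 0.0447, 230, np.float64(0.0476))]
kslim [(array([ 0.7245, -0.1597]), 0.0198, 122, np.float64(0.1268)), (array([ 0.7257, -0.1594]), 0.02, 99, np.float64(0.1267))]
tin [(array([ 0.4403, -0.3305]), 0.029, 1134, np.float64(0.1101)), (array([ 0.4416, -0.3292]), 0.0303, 417, np.float64(0.1107))]
yellow [0.54572851 0.40548093]
blue1 [0.40255795 0.47931025]
blue2 [0.29665746 0.31359765]
mid 498 [array([0.0476, 0.1744]), array([0.0447, 0.0842])] xrange 0.515 0.789
wide 494 [array([0.0624, 0.0184]), array([ 0.06  , -0.1042])] xrange 0.51 0.787
slim 505 [array([ 0.0332, -0.1472]), array([ 0.0318, -0.2162])] xrange 0.527 0.801
```

>>> drive_tool(
  rows=[
    {"az":-0.1062,"claw":8.7},
    {"az":-0.1062,"claw":8.7},
    {"az":-0.1062,"claw":8.7},
    {"az":-0.1062,"claw":8.7},
    {"az":-0.1062,"claw":8.7},
    {"tx":-3.8,"ty":0.9,"claw":8.7},
    {"tx":-3.8,"ty":0.9,"claw":8.7},
    {"tx":-3.8,"ty":0.9,"claw":8.7},
    {"tx":-3.8,"ty":0.9,"claw":8.7},
    {"tx":-3.8,"ty":0.9,"claw":8.7},
  ],
)

```text
invalid input at $.rows[0]: expected keys tx, ty, tz, ax, ay, az, claw
```

>>> drive_tool(
  rows=[
    {"tx":-3.8,"ty":0.9,"claw":8.7},
    {"tx":-3.8,"ty":0.9,"claw":8.7},
    {"tx":-3.8,"ty":0.9,"claw":8.7},
    {"tx":-3.8,"ty":0.9,"claw":8.7},
    {"tx":-3.8,"ty":0.9,"claw":8.7},
    {"tx":-3.8,"ty":0.9,"claw":8.7},
    {"tx":-3.8,"ty":0.9,"claw":8.7},
    {"tx":-3.8,"ty":0.9,"claw":8.7},
    {"claw":8.7},
    {"claw":8.7},
  ],
)

```text
invalid input at $.rows[0]: expected keys tx, ty, tz, ax, ay, az, claw
```

All keys are required in every row.

>>> drive_tool(
  rows=[
    {"tx":0,"ty":0,"tz":0,"ax":0,"ay":0,"az":-0.1062,"claw":8.7},
    {"tx":0,"ty":0,"tz":0,"ax":0,"ay":0,"az":-0.1062,"claw":8.7},
    {"tx":0,"ty":0,"tz":0,"ax":0,"ay":0,"az":-0.1062,"claw":8.7},
    {"tx":0,"ty":0,"tz":0,"ax":0,"ay":0,"az":-0.1062,"claw":8.7},
    {"tx":0,"ty":0,"tz":0,"ax":0,"ay":0,"az":-0.1062,"claw":8.7},
    {"tx":-3.8,"ty":0.9,"tz":0,"ax":0,"ay":0,"az":0,"claw":8.7},
    {"tx":-3.8,"ty":0.9,"tz":0,"ax":0,"ay":0,"az":0,"claw":8.7},
    {"tx":-3.8,"ty":0.9,"tz":0,"ax":0,"ay":0,"az":0,"claw":8.7},
    {"tx":-3.8,"ty":0.9,"tz":0,"ax":0,"ay":0,"az":0,"claw":8.7},
    {"tx":-3.8,"ty":0.9,"tz":0,"ax":0,"ay":0,"az":0,"claw":8.7},
  ],
)

```text
time_s: 0.93
tcp_pos: [0.3195, -0.3955, 0.222]
ee_rot: [[-0.6, -0.8, -0.001], [-0.8, 0.6, 0.001], [-0.0, 0.001, -1.0]]
wrist_force: [1.8, 0.5, 0.3]
gripper_width: 0.999
gripper_force: 0.0
```

>>> drive_tool(
  rows=[
    {"tx":-3.8,"ty":0.9,"tz":0,"ax":0,"ay":0,"az":0,"claw":8.7},
    {"tx":-3.8,"ty":0.9,"tz":0,"ax":0,"ay":0,"az":0,"claw":8.7},
    {"tx":-3.8,"ty":0.9,"tz":0,"ax":0,"ay":0,"az":0,"claw":8.7},
    {"tx":-3.8,"ty":0.9,"tz":0,"ax":0,"ay":0,"az":0,"claw":8.7},
    {"tx":-3.8,"ty":0.9,"tz":0,"ax":0,"ay":0,"az":0,"claw":8.7},
    {"tx":-3.8,"ty":0.9,"tz":0,"ax":0,"ay":0,"az":0,"claw":8.7},
    {"tx":-3.8,"ty":0.9,"tz":0,"ax":0,"ay":0,"az":0,"claw":8.7},
    {"tx":-3.8,"ty":0.9,"tz":0,"ax":0,"ay":0,"az":0,"claw":8.7},
    {"tx":0,"ty":0,"tz":0,"ax":0,"ay":0,"az":0,"claw":8.7},
    {"tx":0,"ty":0,"tz":0,"ax":0,"ay":0,"az":0,"claw":8.7},
  ],
)

```text
time_s: 1.77
tcp_pos: [0.4445, -0.1091, 0.2222]
ee_rot: [[-0.596, -0.803, -0.001], [-0.803, 0.596, 0.0], [0.0, 0.001, -1.0]]
wrist_force: [-0.2, -1.2, -0.8]
gripper_width: 1.001
gripper_force: 0.0
```

>>> drive_tool(
  rows=[
    {"tx":-3.0,"ty":2.4,"tz":0,"ax":0,"ay":0,"az":0,"claw":8.7},
    {"tx":-3.0,"ty":2.4,"tz":0,"ax":0,"ay":0,"az":0,"claw":8.7},
    {"tx":-3.0,"ty":2.4,"tz":0,"ax":0,"ay":0,"az":0,"claw":8.7},
    {"tx":-3.0,"ty":2.4,"tz":0,"ax":0,"ay":0,"az":0,"claw":8.7},
    {"tx":-3.0,"ty":2.4,"tz":0,"ax":0,"ay":0,"az":0,"claw":8.7},
    {"tx":-3.0,"ty":2.4,"tz":0,"ax":0,"ay":0,"az":0,"claw":8.7},
    {"tx":-3.0,"ty":2.4,"tz":0,"ax":0,"ay":0,"az":0,"claw":8.7},
    {"tx":-3.0,"ty":2.4,"tz":0,"ax":0,"ay":0,"az":0,"claw":8.7},
    {"tx":-3.0,"ty":2.4,"tz":0,"ax":0,"ay":0,"az":0,"claw":8.7},
    {"tx":-3.0,"ty":2.4,"tz":0,"ax":0,"ay":0,"az":0,"claw":8.7},
  ],
)

```text
time_s: 2.6
tcp_pos: [0.4318, 0.2734, 0.2225]
ee_rot: [[-0.601, -0.799, -0.0], [-0.799, 0.601, -0.0], [0.001, 0.0, -1.0]]
wrist_force: [1.3, -0.6, -0.8]
gripper_width: 0.999
gripper_force: 0.0
```

>>> drive_tool(
  rows=[
    {"tx":-3.0,"ty":2.4,"tz":0,"ax":0,"ay":0,"az":0,"claw":8.7},
    {"tx":-3.0,"ty":2.4,"tz":0,"ax":0,"ay":0,"az":0,"claw":8.7},
    {"tx":0,"ty":0,"tz":0,"ax":0,"ay":0,"az":0,"claw":8.7},
    {"tx":0,"ty":0,"tz":0,"ax":0,"ay":0,"az":0,"claw":8.7},
    {"tx":0,"ty":0,"tz":0,"ax":0,"ay":0,"az":0,"claw":8.7},
  ],
)

```text
time_s: 3.02
tcp_pos: [0.4296, 0.3485, 0.2219]
ee_rot: [[-0.601, -0.799, -0.001], [-0.799, 0.601, -0.002], [0.002, 0.0, -1.0]]
wrist_force: [0.3, -0.3, 0.9]
gripper_width: 0.999
gripper_force: 0.0
```

>>> drive_tool(
  rows=[
    {"tx":-0.42,"ty":0.52,"tz":0,"ax":0,"ay":0,"az":0,"claw":8.7},
    {"tx":0,"ty":0,"tz":3.0,"ax":0,"ay":0,"az":0,"claw":8.7},
    {"tx":0,"ty":0,"tz":3.0,"ax":0,"ay":0,"az":0,"claw":8.7},
    {"tx":0,"ty":0,"tz":2.8,"ax":0,"ay":0,"az":0,"claw":8.7},
    {"tx":0,"ty":0,"tz":2.8,"ax":0,"ay":0,"az":0,"claw":8.7},
    {"tx":0,"ty":0,"tz":0,"ax":0,"ay":0,"az":0,"claw":8.7},
    {"tx":0,"ty":0,"tz":0,"ax":0,"ay":0,"az":0,"claw":4.2},
    {"tx":0,"ty":0,"tz":0,"ax":0,"ay":0,"az":0,"claw":3.5},
    {"tx":0,"ty":0,"tz":0,"ax":0,"ay":0,"az":0,"claw":3.5},
    {"tx":0,"ty":0,"tz":0,"ax":0,"ay":0,"az":0,"claw":3.5},
  ],
)

```text
time_s: 3.85
tcp_pos: [0.4287, 0.3572, 0.1087]
ee_rot: [[-0.6, -0.8, 0.002], [-0.8, 0.6, 0.003], [-0.004, -0.0, -1.0]]
wrist_force: [0.3, -0.1, -0.4]
gripper_width: 0.783
gripper_force: 0.0
```

>>> drive_tool(
  rows=[
    {"tx":0,"ty":0,"tz":0,"ax":0,"ay":0,"az":0,"claw":3.5},
    {"tx":0,"ty":0,"tz":0,"ax":0,"ay":0,"az":0,"claw":3.5},
    {"tx":0,"ty":0,"tz":0,"ax":0,"ay":0,"az":0,"claw":3.5},
    {"tx":0,"ty":0,"tz":0,"ax":0,"ay":0,"az":0,"claw":3.5},
  ],
)

```text
time_s: 4.18
tcp_pos: [0.4279, 0.3565, 0.1069]
ee_rot: [[-0.599, -0.8, 0.0], [-0.8, 0.599, 0.0], [-0.001, -0.0, -1.0]]
wrist_force: [1.3, 0.0, 1.9]
gripper_width: 0.491
gripper_force: 30.0
```

>>> drive_tool(
  rows=[
    {"tx":0,"ty":0,"tz":-0.7,"ax":0,"ay":0,"az":0,"claw":3.5},
    {"tx":0,"ty":0,"tz":-1.3,"ax":0,"ay":0,"az":0,"claw":3.5},
    {"tx":0,"ty":0,"tz":-2.0,"ax":0,"ay":0,"az":0,"claw":3.5},
    {"tx":0,"ty":0,"tz":-2.0,"ax":0,"ay":0,"az":0,"claw":3.5},
    {"tx":0,"ty":0,"tz":-2.0,"ax":0,"ay":0,"az":0,"claw":3.5},
    {"tx":0,"ty":0,"tz":-2.0,"ax":0,"ay":0,"az":0,"claw":3.5},
    {"tx":0,"ty":0,"tz":-2.0,"ax":0,"ay":0,"az":0,"claw":3.5},
    {"tx":0,"ty":0,"tz":-2.0,"ax":0,"ay":0,"az":0,"claw":3.5},
    {"tx":0,"ty":0,"tz":-2.0,"ax":0,"ay":0,"az":0,"claw":3.5},
    {"tx":0,"ty":0,"tz":0,"ax":0,"ay":0,"az":0,"claw":3.5},
  ],
)

```text
time_s: 5.02
tcp_pos: [0.4294, 0.3577, 0.2715]
ee_rot: [[-0.599, -0.801, 0.006], [-0.801, 0.599, 0.006], [-0.009, -0.001, -1.0]]
wrist_force: [0.9, 0.8, -0.0]
gripper_width: 0.493
gripper_force: 30.0
```

Run:
```python
from h import *
p,d=capture("side");q,_=capture("top");cv2.imwrite("pics/a1.png",np.hstack([p[150:450,150:500],q[150:450,50:400]])[:,:,::-1])
```

```text
(no output)
```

View pics/a1.png

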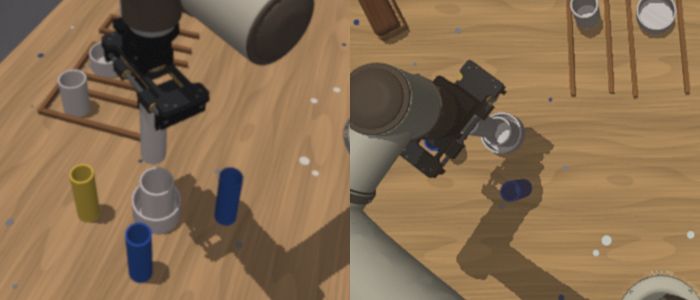

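The slim pot hangs upright in the gripper and the medium pot stayed in the wide pot, at about (155,190) in the left crop.

>>> drive_tool(
  rows=[
    {"tx":1.04,"ty":-1.5,"tz":0,"ax":0,"ay":0,"az":0,"claw":3.5},
    {"tx":2.08,"ty":-2.99,"tz":0,"ax":0,"ay":0,"az":0,"claw":3.5},
    {"tx":2.08,"ty":-2.99,"tz":0,"ax":0,"ay":0,"az":0,"claw":3.5},
    {"tx":2.08,"ty":-2.99,"tz":0,"ax":0,"ay":0,"az":0,"claw":3.5},
    {"tx":2.08,"ty":-2.99,"tz":0,"ax":0,"ay":0,"az":0,"claw":3.5},
    {"tx":2.08,"ty":-2.99,"tz":0,"ax":0,"ay":0,"az":0,"claw":3.5},
    {"tx":2.08,"ty":-2.99,"tz":0,"ax":0,"ay":0,"az":0,"claw":3.5},
    {"tx":2.08,"ty":-2.99,"tz":0,"ax":0,"ay":0,"az":0,"claw":3.5},
    {"tx":2.08,"ty":-2.99,"tz":0,"ax":0,"ay":0,"az":0,"claw":3.5},
    {"tx":2.08,"ty":-2.99,"tz":0,"ax":0,"ay":0,"az":0,"claw":3.5},
  ],
)

```text
time_s: 5.95
tcp_pos: [0.536, 0.026, 0.2648]
ee_rot: [[-0.6, -0.8, -0.003], [-0.8, 0.6, -0.0], [0.002, 0.002, -1.0]]
wrist_force: [0.8, -0.1, -0.9]
gripper_width: 0.493
gripper_force: 30.0
```

>>> drive_tool(
  rows=[
    {"tx":2.08,"ty":-2.99,"tz":0,"ax":0,"ay":0,"az":0,"claw":3.5},
    {"tx":2.08,"ty":-2.99,"tz":0,"ax":0,"ay":0,"az":0,"claw":3.5},
    {"tx":2.08,"ty":-2.99,"tz":0,"ax":0,"ay":0,"az":0,"claw":3.5},
    {"tx":2.08,"ty":-2.99,"tz":0,"ax":0,"ay":0,"az":0,"claw":3.5},
    {"tx":2.08,"ty":-2.99,"tz":0,"ax":0,"ay":0,"az":0,"claw":3.5},
    {"tx":1.04,"ty":-1.5,"tz":0,"ax":0,"ay":0,"az":0,"claw":3.5},
    {"tx":0,"ty":0,"tz":0,"ax":0,"ay":0,"az":0,"claw":3.5},
    {"tx":0,"ty":0,"tz":0,"ax":0,"ay":0,"az":0,"claw":3.5},
    {"tx":0,"ty":0,"tz":0,"ax":0,"ay":0,"az":0,"claw":3.5},
    {"tx":0,"ty":0,"tz":0,"ax":0,"ay":0,"az":0,"claw":3.5},
  ],
)

```text
time_s: 6.78
tcp_pos: [0.5993, -0.1613, 0.266]
ee_rot: [[-0.599, -0.801, -0.001], [-0.801, 0.599, 0.0], [0.001, 0.001, -1.0]]
wrist_force: [0.9, 0.6, -0.6]
gripper_width: 0.493
gripper_force: 30.0
```

>>> drive_tool(
  rows=[
    {"tx":0,"ty":0,"tz":1.5,"ax":0,"ay":0,"az":0,"claw":3.5},
    {"tx":0,"ty":0,"tz":3,"ax":0,"ay":0,"az":0,"claw":3.5},
    {"tx":0,"ty":0,"tz":3,"ax":0,"ay":0,"az":0,"claw":3.5},
    {"tx":0,"ty":0,"tz":3,"ax":0,"ay":0,"az":0,"claw":3.5},
    {"tx":0,"ty":0,"tz":2.5,"ax":0,"ay":0,"az":0,"claw":3.5},
    {"tx":0,"ty":0,"tz":1.8,"ax":0,"ay":0,"az":0,"claw":3.5},
    {"tx":0,"ty":0,"tz":1,"ax":0,"ay":0,"az":0,"claw":3.5},
    {"tx":0,"ty":0,"tz":0.5,"ax":0,"ay":0,"az":0,"claw":3.5},
    {"tx":0,"ty":0,"tz":0,"ax":0,"ay":0,"az":0,"claw":3.5},
    {"tx":0,"ty":0,"tz":0,"ax":0,"ay":0,"az":0,"claw":3.5},
  ],
)

```text
time_s: 7.62
tcp_pos: [0.6007, -0.162, 0.1048]
ee_rot: [[-0.599, -0.801, 0.002], [-0.801, 0.599, -0.0], [-0.001, -0.002, -1.0]]
wrist_force: [0.1, 0.8, -0.6]
gripper_width: 0.494
gripper_force: 30.0
```

Run:
```python
from h import *
print(sense()["tcp_pos"])
p,d=capture("side");q,e=capture("top");cv2.imwrite("pics/a2.png",np.hstack([p[100:350,150:500],q[80:330,250:600]])[:,:,::-1])
```

```text
[ 0.60065394 -0.16201524  0.10476768]
```

View pics/a2.png

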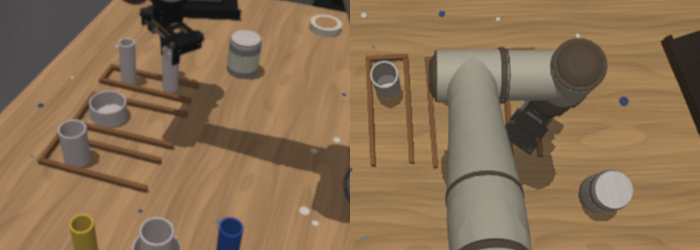

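The slim pot is hanging between the slim battens, a little above the bench. I'll lower it gently until it touches, then release.

>>> drive_tool(
  rows=[
    {"tx":0,"ty":0,"tz":0.2,"ax":0,"ay":0,"az":0,"claw":3.5},
    {"tx":0,"ty":0,"tz":0.2,"ax":0,"ay":0,"az":0,"claw":3.5},
    {"tx":0,"ty":0,"tz":0.2,"ax":0,"ay":0,"az":0,"claw":3.5},
    {"tx":0,"ty":0,"tz":0.1,"ax":0,"ay":0,"az":0,"claw":3.5},
    {"tx":0,"ty":0,"tz":0,"ax":0,"ay":0,"az":0,"claw":3.5},
    {"tx":0,"ty":0,"tz":0,"ax":0,"ay":0,"az":0,"claw":3.5},
    {"tx":0,"ty":0,"tz":0,"ax":0,"ay":0,"az":0,"claw":3.5},
  ],
)

```text
time_s: 8.3
tcp_pos: [0.5998, -0.1624, 0.0969]
ee_rot: [[-0.6, -0.8, 0.0], [-0.8, 0.6, -0.0], [0.0, -0.0, -1.0]]
wrist_force: [-0.9, 0.8, 2.1]
gripper_width: 0.49
gripper_force: 30.0
```

>>> drive_tool(
  rows=[
    {"tx":0,"ty":0,"tz":0,"ax":0,"ay":0,"az":0,"claw":4.6},
    {"tx":0,"ty":0,"tz":0,"ax":0,"ay":0,"az":0,"claw":5.0},
    {"tx":0,"ty":0,"tz":0,"ax":0,"ay":0,"az":0,"claw":8.7},
    {"tx":0,"ty":0,"tz":0,"ax":0,"ay":0,"az":0,"claw":8.7},
    {"tx":0,"ty":0,"tz":0,"ax":0,"ay":0,"az":0,"claw":8.7},
    {"tx":0,"ty":0,"tz":0,"ax":0,"ay":0,"az":0,"claw":8.7},
    {"tx":0,"ty":0,"tz":-2,"ax":0,"ay":0,"az":0,"claw":8.7},
    {"tx":0,"ty":0,"tz":-3.5,"ax":0,"ay":0,"az":0,"claw":8.7},
    {"tx":0,"ty":0,"tz":-3.5,"ax":0,"ay":0,"az":0,"claw":8.7},
    {"tx":0,"ty":0,"tz":-3.0,"ax":0,"ay":0,"az":0,"claw":8.7},
  ],
)

```text
time_s: 9.13
tcp_pos: [0.6, -0.1625, 0.2188]
ee_rot: [[-0.599, -0.8, 0.001], [-0.8, 0.599, -0.001], [-0.0, -0.001, -1.0]]
wrist_force: [0.0, -0.3, 0.1]
gripper_width: 0.99
gripper_force: 0.0
```

>>> drive_tool(
  rows=[
    {"tx":-1.04,"ty":1.5,"tz":0,"ax":0,"ay":0,"az":0,"claw":8.7},
    {"tx":-2.08,"ty":2.99,"tz":0,"ax":0,"ay":0,"az":0,"claw":8.7},
    {"tx":-2.08,"ty":2.99,"tz":0,"ax":0,"ay":0,"az":0,"claw":8.7},
    {"tx":-2.08,"ty":2.99,"tz":0,"ax":0,"ay":0,"az":0,"claw":8.7},
    {"tx":-2.08,"ty":2.99,"tz":0,"ax":0,"ay":0,"az":0,"claw":8.7},
    {"tx":-2.08,"ty":2.99,"tz":0,"ax":0,"ay":0,"az":0,"claw":8.7},
    {"tx":-2.08,"ty":2.99,"tz":0,"ax":0,"ay":0,"az":0,"claw":8.7},
    {"tx":-2.08,"ty":2.99,"tz":0,"ax":0,"ay":0,"az":0,"claw":8.7},
    {"tx":0,"ty":0,"tz":0,"ax":0,"ay":0,"az":0,"claw":8.7},
    {"tx":0,"ty":0,"tz":0,"ax":0,"ay":0,"az":0,"claw":8.7},
  ],
)

```text
time_s: 9.97
tcp_pos: [0.5133, 0.0988, 0.2168]
ee_rot: [[-0.597, -0.803, 0.0], [-0.803, 0.597, 0.0], [-0.001, -0.0, -1.0]]
wrist_force: [0.3, 0.7, 0.6]
gripper_width: 1.002
gripper_force: 0.0
```

```bash
cat > m2.py <<'E'
from h import *
W={}
for n in("side","top"):
    p,d=capture(n);W[n]=cloud(n,d);cv2.imwrite(f"pics/{n}_l.png",p[:,:,::-1])
def rim(c,h,r,name):
    for n in W:
        w=W[n];m=(np.hypot(w[...,0]-c[0],w[...,1]-c[1])<r)&(abs(w[...,2]-h)<.006)
        p=w[m][:,:2]
        if len(p)<15: print(name,n,None);continue
        s=np.linalg.lstsq(np.c_[2*p,np.ones(len(p))],(p**2).sum(1),rcond=None)[0]
        print(name,n,s[:2].round(4),round(float(np.sqrt(s[2]+s[:2]@s[:2])),4),len(p),w[m][:,2].mean().round(4))
E
python3 - <<'E'
from m2 import *
rim((.6,-.162),.128,.04,"slim"); rim((.4245,.356),.1,.05,"mid"); rim((.425,.36),.048,.065,"wide"); rim((.725,-.16),.128,.04,"ks")
print(sense()["tcp_pos"])
E
```

```text
slim side [ 0.5918 -0.153 ] 0.0104 35 0.127
slim top [ 0.5989 -0.1628] 0.0198 129 0.1273
mid side [0.4254 0.3557] 0.0298 320 0.0995
mid top None
wide side [0.4243 0.3623] 0.0387 509 0.0478
wide top None
ks side [ 0.726 -0.159] 0.0201 58 0.1265
ks top [ 0.7245 -0.1595] 0.0198 124 0.1269
[0.51385103 0.09691385 0.21660839]
```

The slim pot is standing at (0.599, -0.163), which is right. Next is the medium pot.

>>> drive_tool(
  rows=[
    {"tx":-1.92,"ty":2.82,"tz":0,"ax":0,"ay":0,"az":0,"claw":8.7},
    {"tx":-1.92,"ty":2.82,"tz":0,"ax":0,"ay":0,"az":0,"claw":8.7},
    {"tx":-1.92,"ty":2.82,"tz":0,"ax":0,"ay":0,"az":0,"claw":8.7},
    {"tx":-1.92,"ty":2.82,"tz":0,"ax":0,"ay":0,"az":0,"claw":8.7},
    {"tx":-1.92,"ty":2.82,"tz":0,"ax":0,"ay":0,"az":0,"claw":8.7},
    {"tx":-1.92,"ty":2.82,"tz":0,"ax":0,"ay":0,"az":0,"claw":8.7},
    {"tx":-1.92,"ty":2.82,"tz":0,"ax":0,"ay":0,"az":0,"claw":8.7},
    {"tx":-1.92,"ty":2.82,"tz":0,"ax":0,"ay":0,"az":0,"claw":8.7},
    {"tx":0,"ty":0,"tz":0,"ax":0,"ay":0,"az":0,"claw":8.7},
    {"tx":0,"ty":0,"tz":0,"ax":0,"ay":0,"az":0,"claw":8.7},
  ],
)

```text
time_s: 10.9
tcp_pos: [0.4257, 0.3556, 0.216]
ee_rot: [[-0.599, -0.801, -0.001], [-0.801, 0.599, -0.001], [0.001, -0.0, -1.0]]
wrist_force: [-0.3, -0.6, 0.4]
gripper_width: 1.001
gripper_force: 0.0
```

>>> drive_tool(
  rows=[
    {"tx":0,"ty":0,"tz":2.5,"ax":0,"ay":0,"az":0,"claw":8.7},
    {"tx":0,"ty":0,"tz":2.5,"ax":0,"ay":0,"az":0,"claw":8.7},
    {"tx":0,"ty":0,"tz":2.0,"ax":0,"ay":0,"az":0,"claw":8.7},
    {"tx":0,"ty":0,"tz":1.5,"ax":0,"ay":0,"az":0,"claw":8.7},
    {"tx":0,"ty":0,"tz":0,"ax":0,"ay":0,"az":0,"claw":8.7},
    {"tx":0,"ty":0,"tz":0,"ax":0,"ay":0,"az":0,"claw":8.7},
  ],
)

```text
time_s: 11.4
tcp_pos: [0.4262, 0.3535, 0.1312]
ee_rot: [[-0.601, -0.799, -0.001], [-0.799, 0.601, -0.002], [0.002, -0.001, -1.0]]
wrist_force: [-0.1, 0.6, -0.2]
gripper_width: 1.0
gripper_force: 0.0
```

>>> drive_tool(
  rows=[
    {"tx":-0.1,"ty":0.2,"tz":1.2,"ax":0,"ay":0,"az":0,"claw":8.7},
    {"tx":0,"ty":0,"tz":2,"ax":0,"ay":0,"az":0,"claw":8.7},
    {"tx":0,"ty":0,"tz":1.6,"ax":0,"ay":0,"az":0,"claw":8.7},
    {"tx":0,"ty":0,"tz":1,"ax":0,"ay":0,"az":0,"claw":8.7},
    {"tx":0,"ty":0,"tz":0,"ax":0,"ay":0,"az":0,"claw":8.7},
    {"tx":0,"ty":0,"tz":0,"ax":0,"ay":0,"az":0,"claw":5.5},
    {"tx":0,"ty":0,"tz":0,"ax":0,"ay":0,"az":0,"claw":5.5},
    {"tx":0,"ty":0,"tz":0,"ax":0,"ay":0,"az":0,"claw":5.5},
    {"tx":0,"ty":0,"tz":0,"ax":0,"ay":0,"az":0,"claw":5.5},
    {"tx":0,"ty":0,"tz":0,"ax":0,"ay":0,"az":0,"claw":5.5},
  ],
)

```text
time_s: 12.23
tcp_pos: [0.4249, 0.3577, 0.0745]
ee_rot: [[-0.599, -0.801, 0.001], [-0.801, 0.599, 0.001], [-0.002, -0.0, -1.0]]
wrist_force: [0.3, -0.3, 2.1]
gripper_width: 0.737
gripper_force: 29.9
```

>>> drive_tool(
  rows=[
    {"tx":0,"ty":0,"tz":0,"ax":0,"ay":0,"az":0,"claw":5.5},
    {"tx":0,"ty":0,"tz":0,"ax":0,"ay":0,"az":0,"claw":5.5},
    {"tx":0,"ty":0,"tz":0,"ax":0,"ay":0,"az":0,"claw":5.5},
  ],
)

```text
time_s: 12.48
tcp_pos: [0.4249, 0.3577, 0.0745]
ee_rot: [[-0.599, -0.801, 0.001], [-0.801, 0.599, 0.001], [-0.002, -0.0, -1.0]]
wrist_force: [-0.0, -0.5, 5.2]
gripper_width: 0.735
gripper_force: 29.9
```

>>> drive_tool(
  rows=[
    {"tx":0,"ty":0,"tz":-0.3,"ax":0,"ay":0,"az":0,"claw":5.5},
    {"tx":0,"ty":0,"tz":-0.7,"ax":0,"ay":0,"az":0,"claw":5.5},
    {"tx":0,"ty":0,"tz":-1.5,"ax":0,"ay":0,"az":0,"claw":5.5},
    {"tx":0,"ty":0,"tz":-2,"ax":0,"ay":0,"az":0,"claw":5.5},
    {"tx":0,"ty":0,"tz":-2.5,"ax":0,"ay":0,"az":0,"claw":5.5},
    {"tx":0,"ty":0,"tz":-2.5,"ax":0,"ay":0,"az":0,"claw":5.5},
    {"tx":0,"ty":0,"tz":-2.5,"ax":0,"ay":0,"az":0,"claw":5.5},
    {"tx":0,"ty":0,"tz":-2,"ax":0,"ay":0,"az":0,"claw":5.5},
    {"tx":0,"ty":0,"tz":-1,"ax":0,"ay":0,"az":0,"claw":5.5},
    {"tx":0,"ty":0,"tz":0,"ax":0,"ay":0,"az":0,"claw":5.5},
  ],
)

```text
time_s: 13.32
tcp_pos: [0.4249, 0.358, 0.2258]
ee_rot: [[-0.599, -0.8, 0.003], [-0.8, 0.599, 0.004], [-0.005, 0.0, -1.0]]
wrist_force: [0.2, 0.8, -2.2]
gripper_width: 0.736
gripper_force: 30.0
```

Run:
```python
from m2 import *
rim((.425,.36),.048,.065,"wide");print(sense()["tcp_pos"])
a=cv2.imread("pics/side_l.png")[150:450,150:500];cv2.imwrite("pics/a3.png",a)
```

```text
wide side [0.4251 0.3599] 0.0448 436 0.0476
wide top [0.4248 0.3591] 0.0448 166 0.0476
[0.42362381 0.35673538 0.22238798]
```

View pics/a3.png

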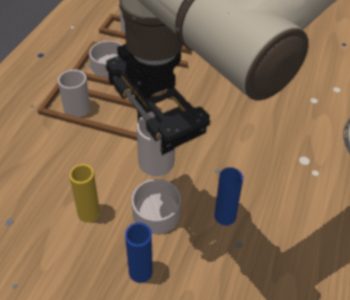

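The medium pot is lifted clear. The wide pot is still on the bench at (0.425, 0.3595).

>>> drive_tool(
  rows=[
    {"tx":0.34,"ty":-1.63,"tz":0,"ax":0,"ay":0,"az":0,"claw":5.5},
    {"tx":0.68,"ty":-3.26,"tz":0,"ax":0,"ay":0,"az":0,"claw":5.5},
    {"tx":0.68,"ty":-3.26,"tz":0,"ax":0,"ay":0,"az":0,"claw":5.5},
    {"tx":0.68,"ty":-3.26,"tz":0,"ax":0,"ay":0,"az":0,"claw":5.5},
    {"tx":0.68,"ty":-3.26,"tz":0,"ax":0,"ay":0,"az":0,"claw":5.5},
    {"tx":0.68,"ty":-3.26,"tz":0,"ax":0,"ay":0,"az":0,"claw":5.5},
    {"tx":0.68,"ty":-3.26,"tz":0,"ax":0,"ay":0,"az":0,"claw":5.5},
    {"tx":0.68,"ty":-3.26,"tz":0,"ax":0,"ay":0,"az":0,"claw":5.5},
    {"tx":0.34,"ty":-1.63,"tz":0,"ax":0,"ay":0,"az":0,"claw":5.5},
    {"tx":0,"ty":0,"tz":0,"ax":0,"ay":0,"az":0,"claw":5.5},
  ],
)

```text
time_s: 14.25
tcp_pos: [0.6013, 0.1541, 0.2202]
ee_rot: [[-0.603, -0.798, -0.005], [-0.798, 0.603, -0.003], [0.005, 0.002, -1.0]]
wrist_force: [0.4, 0.5, -1.8]
gripper_width: 0.735
gripper_force: 30.0
```

>>> drive_tool(
  rows=[
    {"tx":0,"ty":0,"tz":0,"ax":0,"ay":0,"az":0,"claw":5.5},
    {"tx":0,"ty":0,"tz":0,"ax":0,"ay":0,"az":0,"claw":5.5},
    {"tx":0,"ty":0,"tz":1.5,"ax":0,"ay":0,"az":0,"claw":5.5},
    {"tx":0,"ty":0,"tz":2.5,"ax":0,"ay":0,"az":0,"claw":5.5},
    {"tx":0,"ty":0,"tz":2.5,"ax":0,"ay":0,"az":0,"claw":5.5},
    {"tx":0,"ty":0,"tz":2,"ax":0,"ay":0,"az":0,"claw":5.5},
    {"tx":0,"ty":0,"tz":1.5,"ax":0,"ay":0,"az":0,"claw":5.5},
    {"tx":0,"ty":0,"tz":0,"ax":0,"ay":0,"az":0,"claw":5.5},
    {"tx":0,"ty":0,"tz":0,"ax":0,"ay":0,"az":0,"claw":5.5},
    {"tx":0,"ty":0,"tz":0,"ax":0,"ay":0,"az":0,"claw":5.5},
  ],
)

```text
time_s: 15.08
tcp_pos: [0.6009, 0.1583, 0.1248]
ee_rot: [[-0.598, -0.801, 0.002], [-0.801, 0.598, 0.0], [-0.002, -0.001, -1.0]]
wrist_force: [0.3, 0.3, -1.5]
gripper_width: 0.734
gripper_force: 30.0
```

>>> drive_tool(
  rows=[
    {"tx":0.1,"ty":0,"tz":1,"ax":0,"ay":0,"az":0,"claw":5.5},
    {"tx":0,"ty":0,"tz":1.6,"ax":0,"ay":0,"az":0,"claw":5.5},
    {"tx":0,"ty":0,"tz":1.3,"ax":0,"ay":0,"az":0,"claw":5.5},
    {"tx":0,"ty":0,"tz":0.7,"ax":0,"ay":0,"az":0,"claw":5.5},
    {"tx":0,"ty":0,"tz":0.3,"ax":0,"ay":0,"az":0,"claw":5.5},
    {"tx":0,"ty":0,"tz":0.2,"ax":0,"ay":0,"az":0,"claw":5.5},
    {"tx":0,"ty":0,"tz":0.2,"ax":0,"ay":0,"az":0,"claw":5.5},
    {"tx":0,"ty":0,"tz":0.1,"ax":0,"ay":0,"az":0,"claw":5.5},
    {"tx":0,"ty":0,"tz":0,"ax":0,"ay":0,"az":0,"claw":5.5},
    {"tx":0,"ty":0,"tz":0,"ax":0,"ay":0,"az":0,"claw":5.5},
  ],
)

```text
time_s: 15.92
tcp_pos: [0.6001, 0.1567, 0.07]
ee_rot: [[-0.6, -0.8, 0.001], [-0.8, 0.6, 0.0], [-0.001, -0.0, -1.0]]
wrist_force: [-0.2, 0.1, -1.4]
gripper_width: 0.734
gripper_force: 30.0
```

>>> drive_tool(
  rows=[
    {"tx":0,"ty":0,"tz":0.1,"ax":0,"ay":0,"az":0,"claw":5.5},
    {"tx":0,"ty":0,"tz":0.05,"ax":0,"ay":0,"az":0,"claw":5.5},
    {"tx":0,"ty":0,"tz":0,"ax":0,"ay":0,"az":0,"claw":5.5},
    {"tx":0,"ty":0,"tz":0,"ax":0,"ay":0,"az":0,"claw":5.5},
  ],
)

```text
time_s: 16.25
tcp_pos: [0.6005, 0.1568, 0.0695]
ee_rot: [[-0.599, -0.801, 0.002], [-0.801, 0.599, 0.001], [-0.002, -0.001, -1.0]]
wrist_force: [-1.9, 0.9, 4.7]
gripper_width: 0.736
gripper_force: 29.9
```

>>> drive_tool(
  rows=[
    {"tx":0,"ty":0,"tz":0,"ax":0,"ay":0,"az":0,"claw":6.6},
    {"tx":0,"ty":0,"tz":0,"ax":0,"ay":0,"az":0,"claw":7},
    {"tx":0,"ty":0,"tz":0,"ax":0,"ay":0,"az":0,"claw":8.7},
    {"tx":0,"ty":0,"tz":0,"ax":0,"ay":0,"az":0,"claw":8.7},
    {"tx":0,"ty":0,"tz":0,"ax":0,"ay":0,"az":0,"claw":8.7},
    {"tx":0,"ty":0,"tz":0,"ax":0,"ay":0,"az":0,"claw":8.7},
    {"tx":0,"ty":0,"tz":-2.5,"ax":0,"ay":0,"az":0,"claw":8.7},
    {"tx":0,"ty":0,"tz":-4,"ax":0,"ay":0,"az":0,"claw":8.7},
    {"tx":0,"ty":0,"tz":-4,"ax":0,"ay":0,"az":0,"claw":8.7},
    {"tx":0,"ty":0,"tz":-4,"ax":0,"ay":0,"az":0,"claw":8.7},
  ],
)

```text
time_s: 17.08
tcp_pos: [0.5995, 0.1563, 0.2143]
ee_rot: [[-0.6, -0.8, -0.001], [-0.8, 0.6, -0.001], [0.001, 0.0, -1.0]]
wrist_force: [1.5, 0.4, -0.0]
gripper_width: 0.996
gripper_force: 0.0
```

>>> drive_tool(
  rows=[
    {"tx":-0.71,"ty":3.27,"tz":0,"ax":0,"ay":0,"az":0,"claw":4.8},
    {"tx":-0.71,"ty":3.27,"tz":0,"ax":0,"ay":0,"az":0,"claw":4.8},
    {"tx":-0.71,"ty":3.27,"tz":0,"ax":0,"ay":0,"az":0,"claw":4.8},
    {"tx":-0.71,"ty":3.27,"tz":0,"ax":0,"ay":0,"az":0,"claw":4.8},
    {"tx":-0.71,"ty":3.27,"tz":0,"ax":0,"ay":0,"az":0,"claw":4.8},
    {"tx":-0.71,"ty":3.27,"tz":0,"ax":0,"ay":0,"az":0,"claw":4.8},
    {"tx":-0.71,"ty":3.27,"tz":0,"ax":0,"ay":0,"az":0,"claw":4.8},
    {"tx":-0.71,"ty":3.27,"tz":0,"ax":0,"ay":0,"az":0,"claw":4.8},
    {"tx":0,"ty":0,"tz":0,"ax":0,"ay":0,"az":0,"claw":4.8},
    {"tx":0,"ty":0,"tz":0,"ax":0,"ay":0,"az":0,"claw":4.8},
  ],
)

```text
time_s: 17.92
tcp_pos: [0.4234, 0.36, 0.213]
ee_rot: [[-0.597, -0.802, -0.0], [-0.802, 0.597, -0.0], [0.0, 0.0, -1.0]]
wrist_force: [0.1, -0.5, -0.3]
gripper_width: 0.553
gripper_force: 0.0
```

Run:
```python
from m2 import *
rim((.425,.36),.048,.065,"wide");rim((.6,.157),.095,.05,"mid");rim((.71,.165),.095,.05,"kmid");s=sense();print(s["tcp_pos"],s["gripper_width"])
```

```text
wide side [0.425  0.3599] 0.0448 445 0.0475
wide top [0.4248 0.3592] 0.0447 187 0.0473
mid side [0.6003 0.1566] 0.0293 79 0.0944
mid top [0.5997 0.1547] 0.0298 162 0.0943
kmid side [0.7109 0.1658] 0.0299 216 0.0942
kmid top [0.7102 0.165 ] 0.0298 165 0.0943
[0.42458492 0.35864884 0.21297964] 0.5549839878317165
```

>>> drive_tool(
  rows=[
    {"tx":0,"ty":0,"tz":3,"ax":0,"ay":0,"az":0,"claw":4.4},
    {"tx":0,"ty":0,"tz":3,"ax":0,"ay":0,"az":0,"claw":4.4},
    {"tx":0,"ty":0,"tz":3,"ax":0,"ay":0,"az":0,"claw":4.4},
    {"tx":0,"ty":0,"tz":3,"ax":0,"ay":0,"az":0,"claw":4.4},
    {"tx":0,"ty":0,"tz":2.5,"ax":0,"ay":0,"az":0,"claw":4.4},
    {"tx":0,"ty":0,"tz":0,"ax":0,"ay":0,"az":0,"claw":4.4},
    {"tx":0,"ty":0,"tz":0,"ax":0,"ay":0,"az":0,"claw":4.4},
    {"tx":0,"ty":0,"tz":0,"ax":0,"ay":0,"az":0,"claw":4.4},
  ],
)

```text
time_s: 18.68
tcp_pos: [0.426, 0.3592, 0.0695]
ee_rot: [[-0.6, -0.8, 0.002], [-0.8, 0.6, 0.002], [-0.002, -0.001, -1.0]]
wrist_force: [0.1, -0.2, 0.8]
gripper_width: 0.509
gripper_force: 0.0
```

Centred to within 1 mm. Going down inside the wide pot, to about 15 mm above its floor.

>>> drive_tool(
  rows=[
    {"tx":0,"ty":0.1,"tz":1,"ax":0,"ay":0,"az":0,"claw":4.4},
    {"tx":0,"ty":0,"tz":1.5,"ax":0,"ay":0,"az":0,"claw":4.4},
    {"tx":0,"ty":0,"tz":1.2,"ax":0,"ay":0,"az":0,"claw":4.4},
    {"tx":0,"ty":0,"tz":0.9,"ax":0,"ay":0,"az":0,"claw":4.4},
    {"tx":0,"ty":0,"tz":0.4,"ax":0,"ay":0,"az":0,"claw":4.4},
    {"tx":0,"ty":0,"tz":0,"ax":0,"ay":0,"az":0,"claw":4.4},
    {"tx":0,"ty":0,"tz":0,"ax":0,"ay":0,"az":0,"claw":4.4},
  ],
)

```text
time_s: 19.27
tcp_pos: [0.4241, 0.3598, 0.0186]
ee_rot: [[-0.599, -0.8, 0.001], [-0.8, 0.599, 0.001], [-0.001, -0.0, -1.0]]
wrist_force: [0.0, -0.1, 1.1]
gripper_width: 0.505
gripper_force: 0.0
```

Dragging the wide pot. The first bit veers towards +x to keep the gripper body clear of the blue pot.

>>> drive_tool(
  rows=[
    {"tx":0.5,"ty":-0.8,"tz":0,"ax":0,"ay":0,"az":0,"claw":4.4},
    {"tx":0.9,"ty":-1.6,"tz":0,"ax":0,"ay":0,"az":0,"claw":4.4},
    {"tx":0.9,"ty":-1.6,"tz":0,"ax":0,"ay":0,"az":0,"claw":4.4},
    {"tx":1.0,"ty":-1.6,"tz":0,"ax":0,"ay":0,"az":0,"claw":4.4},
    {"tx":1.68,"ty":-1.16,"tz":0,"ax":0,"ay":0,"az":0,"claw":4.4},
    {"tx":1.68,"ty":-1.16,"tz":0,"ax":0,"ay":0,"az":0,"claw":4.4},
    {"tx":0,"ty":0,"tz":0,"ax":0,"ay":0,"az":0,"claw":4.4},
  ],
)

```text
time_s: 19.85
tcp_pos: [0.4465, 0.2551, 0.0186]
ee_rot: [[-0.602, -0.798, -0.001], [-0.798, 0.602, -0.001], [0.001, 0.001, -1.0]]
wrist_force: [-0.3, -0.6, 0.5]
gripper_width: 0.505
gripper_force: 0.0
```

Run:
```python
from m2 import *
s=sense();t=s["tcp_pos"];print(t,s["wrist_force"])
rim(t,.048,.065,"wide")
a=cv2.imread("pics/side_l.png")[150:450,150:500];cv2.imwrite("pics/a4.png",a)
```

```text
[0.44776534 0.25810521 0.01883138] [0.77858362 0.40933469 0.47417036]
wide side [0.4591 0.268 ] 0.0425 238 0.0474
wide top [0.4506 0.258 ] 0.0359 43 0.0475
```

View pics/a4.png

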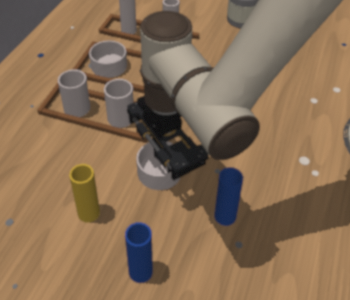

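The wide pot trails the fingers upright on the bench, and the neighbouring pots are untouched. Carrying on.

>>> drive_tool(
  rows=[
    {"tx":0.8,"ty":-0.55,"tz":0,"ax":0,"ay":0,"az":0,"claw":4.4},
    {"tx":1.68,"ty":-1.15,"tz":0,"ax":0,"ay":0,"az":0,"claw":4.4},
    {"tx":1.68,"ty":-1.15,"tz":0,"ax":0,"ay":0,"az":0,"claw":4.4},
    {"tx":1.68,"ty":-1.15,"tz":0,"ax":0,"ay":0,"az":0,"claw":4.4},
    {"tx":1.68,"ty":-1.15,"tz":0,"ax":0,"ay":0,"az":0,"claw":4.4},
    {"tx":1.68,"ty":-1.15,"tz":0,"ax":0,"ay":0,"az":0,"claw":4.4},
    {"tx":1.68,"ty":-1.15,"tz":0,"ax":0,"ay":0,"az":0,"claw":4.4},
    {"tx":1.68,"ty":-1.15,"tz":0,"ax":0,"ay":0,"az":0,"claw":4.4},
    {"tx":1.68,"ty":-1.15,"tz":0,"ax":0,"ay":0,"az":0,"claw":4.4},
    {"tx":1.68,"ty":-1.15,"tz":0,"ax":0,"ay":0,"az":0,"claw":4.4},
  ],
)

```text
time_s: 20.78
tcp_pos: [0.4402, 0.0661, 0.0187]
ee_rot: [[-0.598, -0.801, 0.003], [-0.801, 0.598, 0.002], [-0.003, -0.001, -1.0]]
wrist_force: [0.2, 2.1, 1.2]
gripper_width: 0.509
gripper_force: 1.1
```

>>> drive_tool(
  rows=[
    {"tx":1.68,"ty":-1.15,"tz":0,"ax":0,"ay":0,"az":0,"claw":4.4},
    {"tx":1.68,"ty":-1.15,"tz":0,"ax":0,"ay":0,"az":0,"claw":4.4},
    {"tx":1.68,"ty":-1.15,"tz":0,"ax":0,"ay":0,"az":0,"claw":4.4},
    {"tx":1.68,"ty":-1.15,"tz":0,"ax":0,"ay":0,"az":0,"claw":4.4},
    {"tx":0.8,"ty":-0.55,"tz":0,"ax":0,"ay":0,"az":0,"claw":4.4},
    {"tx":0,"ty":0,"tz":0,"ax":0,"ay":0,"az":0,"claw":4.4},
    {"tx":0,"ty":0,"tz":0,"ax":0,"ay":0,"az":0,"claw":4.4},
    {"tx":0,"ty":0,"tz":0,"ax":0,"ay":0,"az":0,"claw":4.4},
  ],
)

```text
time_s: 21.45
tcp_pos: [0.4353, -0.0247, 0.018]
ee_rot: [[-0.599, -0.801, 0.0], [-0.801, 0.599, -0.0], [-0.0, -0.0, -1.0]]
wrist_force: [-0.7, -1.6, -0.1]
gripper_width: 0.507
gripper_force: 0.0
```

>>> drive_tool(
  rows=[
    {"tx":0,"ty":0,"tz":0,"ax":0,"ay":0,"az":0.1083,"claw":4.4},
    {"tx":0,"ty":0,"tz":0,"ax":0,"ay":0,"az":0.1083,"claw":4.4},
    {"tx":0,"ty":0,"tz":0,"ax":0,"ay":0,"az":0.1083,"claw":4.4},
    {"tx":0,"ty":0,"tz":0,"ax":0,"ay":0,"az":0.1083,"claw":4.4},
    {"tx":0,"ty":0,"tz":0,"ax":0,"ay":0,"az":0.1083,"claw":4.4},
    {"tx":0,"ty":0,"tz":0,"ax":0,"ay":0,"az":0.1083,"claw":4.4},
    {"tx":0,"ty":0,"tz":0,"ax":0,"ay":0,"az":0.1083,"claw":4.4},
    {"tx":0,"ty":0,"tz":0,"ax":0,"ay":0,"az":0.1083,"claw":4.4},
    {"tx":0,"ty":0,"tz":0,"ax":0,"ay":0,"az":0,"claw":4.4},
    {"tx":0,"ty":0,"tz":0,"ax":0,"ay":0,"az":0,"claw":4.4},
  ],
)

```text
time_s: 22.28
tcp_pos: [0.4356, -0.0242, 0.0181]
ee_rot: [[-0.998, -0.066, 0.001], [-0.066, 0.998, 0.0], [-0.001, 0.0, -1.0]]
wrist_force: [0.4, 1.4, -0.0]
gripper_width: 0.506
gripper_force: 0.9
```

Run:
```python
from m2 import *
s=sense();t=s["tcp_pos"];print(t,s["wrist_force"],s["joints"])
rim(t,.048,.065,"wide")
a=cv2.imread("pics/side_l.png")[100:350,150:500];b=cv2.imread("pics/top_l.png")[100:350,200:550];cv2.imwrite("pics/a5.png",np.hstack([a,b]))
```

```text
[ 0.4355356  -0.02450767  0.01812457] [0.89254156 0.69208078 0.84192173] [ 1.82683982e+01  2.02820805e+01 -3.98808725e+01 -2.83708230e-04
 -2.97952101e+01 -1.04563587e+02]
wide side [ 0.4425 -0.016 ] 0.0443 124 0.0468
wide top None
```

View pics/a5.png

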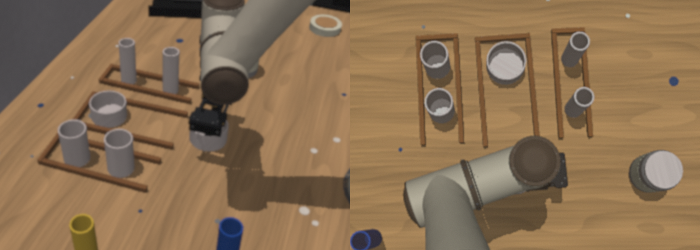

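The wide pot is in line with its row, at (0.4425, -0.016). The slim and medium pots stand in their rows. Now I'll centre the fingers and draw the pot in along the row.

>>> drive_tool(
  rows=[
    {"tx":-0.9,"ty":0.4,"tz":0,"ax":0,"ay":0,"az":0,"claw":4.4},
    {"tx":-0.9,"ty":0.4,"tz":0,"ax":0,"ay":0,"az":0,"claw":4.4},
    {"tx":-1,"ty":0,"tz":0,"ax":0,"ay":0,"az":0,"claw":4.4},
    {"tx":-1,"ty":0,"tz":0,"ax":0,"ay":0,"az":0,"claw":4.4},
    {"tx":-1,"ty":0,"tz":0,"ax":0,"ay":0,"az":0,"claw":4.4},
    {"tx":-1,"ty":0,"tz":0,"ax":0,"ay":0,"az":0,"claw":4.4},
    {"tx":0,"ty":0,"tz":0,"ax":0,"ay":0,"az":0,"claw":4.4},
    {"tx":0,"ty":0,"tz":0,"ax":0,"ay":0,"az":0,"claw":4.4},
  ],
)

```text
time_s: 23.05
tcp_pos: [0.4939, -0.0135, 0.0179]
ee_rot: [[-0.998, -0.061, 0.002], [-0.061, 0.998, 0.0], [-0.002, 0.0, -1.0]]
wrist_force: [1.0, -0.2, -0.3]
gripper_width: 0.506
gripper_force: 0.0
```

Run:
```python
from m2 import *
s=sense();t=s["tcp_pos"];print(t,s["wrist_force"])
rim(t,.048,.065,"wide")
```

```text
[ 0.49260547 -0.013709    0.01789946] [-0.30362572 -0.15675573 -0.03581166]
wide side [ 0.4795 -0.0135] 0.045 151 0.0468
wide top [ 0.4779 -0.0137] 0.0443 81 0.048
```

>>> drive_tool(
  rows=[
    {"tx":-0.7,"ty":0,"tz":0,"ax":0,"ay":0,"az":0,"claw":4.4},
    {"tx":-1.2,"ty":0,"tz":0,"ax":0,"ay":0,"az":0,"claw":4.4},
    {"tx":-1.2,"ty":0,"tz":0,"ax":0,"ay":0,"az":0,"claw":4.4},
    {"tx":-1.2,"ty":0,"tz":0,"ax":0,"ay":0,"az":0,"claw":4.4},
    {"tx":-1.2,"ty":0,"tz":0,"ax":0,"ay":0,"az":0,"claw":4.4},
    {"tx":-1.2,"ty":0,"tz":0,"ax":0,"ay":0,"az":0,"claw":4.4},
    {"tx":-1.2,"ty":0,"tz":0,"ax":0,"ay":0,"az":0,"claw":4.4},
    {"tx":-1.2,"ty":0,"tz":0,"ax":0,"ay":0,"az":0,"claw":4.4},
    {"tx":-1.2,"ty":0,"tz":0,"ax":0,"ay":0,"az":0,"claw":4.4},
    {"tx":-0.8,"ty":0,"tz":0,"ax":0,"ay":0,"az":0,"claw":4.4},
  ],
)

```text
time_s: 23.98
tcp_pos: [0.6039, -0.0069, 0.0179]
ee_rot: [[-0.998, -0.061, -0.001], [-0.061, 0.998, -0.0], [0.001, -0.0, -1.0]]
wrist_force: [-0.8, 0.2, 0.5]
gripper_width: 0.507
gripper_force: 1.6
```

>>> drive_tool(
  rows=[
    {"tx":0,"ty":0,"tz":0,"ax":0,"ay":0,"az":0,"claw":4.4},
    {"tx":0,"ty":0,"tz":0,"ax":0,"ay":0,"az":0,"claw":4.4},
    {"tx":0.5,"ty":0,"tz":0,"ax":0,"ay":0,"az":0,"claw":4.4},
    {"tx":0.5,"ty":0,"tz":0,"ax":0,"ay":0,"az":0,"claw":3.5},
    {"tx":0,"ty":0,"tz":0,"ax":0,"ay":0,"az":0,"claw":3.5},
    {"tx":0,"ty":0,"tz":0,"ax":0,"ay":0,"az":0,"claw":3.5},
  ],
)

```text
time_s: 24.48
tcp_pos: [0.5926, -0.0075, 0.0183]
ee_rot: [[-0.998, -0.062, -0.0], [-0.062, 0.998, -0.0], [0.0, 0.0, -1.0]]
wrist_force: [-0.4, -1.1, 0.8]
gripper_width: 0.419
gripper_force: 0.0
```

Run:
```python
from m2 import *
s=sense();t=s["tcp_pos"];print(t,s["wrist_force"])
rim(t,.048,.065,"wide")
```

```text
[ 0.59330297 -0.00740839  0.01833828] [ 0.70348081  0.69264626 -0.27719078]
wide side [ 0.5885 -0.0064] 0.0447 137 0.0474
wide top [ 0.5788 -0.0071] 0.0372 78 0.0473
```

The wide pot is at about x = 0.589, on the row axis. Withdrawing straight up, then moving back for a last check.

>>> drive_tool(
  rows=[
    {"tx":0,"ty":0,"tz":-0.8,"ax":0,"ay":0,"az":0,"claw":3.5},
    {"tx":0,"ty":0,"tz":-2,"ax":0,"ay":0,"az":0,"claw":3.5},
    {"tx":0,"ty":0,"tz":-4,"ax":0,"ay":0,"az":0,"claw":3.5},
    {"tx":0,"ty":0,"tz":-4,"ax":0,"ay":0,"az":0,"claw":3.5},
    {"tx":0,"ty":0,"tz":-4,"ax":0,"ay":0,"az":0,"claw":3.5},
    {"tx":0,"ty":0,"tz":-4,"ax":0,"ay":0,"az":0,"claw":3.5},
    {"tx":0,"ty":0,"tz":-3,"ax":0,"ay":0,"az":0,"claw":3.5},
    {"tx":3,"ty":0,"tz":0,"ax":0,"ay":0,"az":0,"claw":3.5},
    {"tx":4,"ty":0,"tz":0,"ax":0,"ay":0,"az":0,"claw":3.5},
    {"tx":4,"ty":0,"tz":0,"ax":0,"ay":0,"az":0,"claw":3.5},
  ],
)

```text
time_s: 25.42
tcp_pos: [0.4826, -0.0142, 0.2367]
ee_rot: [[-0.998, -0.061, 0.001], [-0.061, 0.998, 0.001], [-0.001, 0.001, -1.0]]
wrist_force: [0.8, -0.2, 0.9]
gripper_width: 0.402
gripper_force: 0.0
```

>>> drive_tool(
  rows=[
    {"tx":4,"ty":0,"tz":0,"ax":0,"ay":0,"az":0,"claw":3.5},
    {"tx":3,"ty":0,"tz":0,"ax":0,"ay":0,"az":0,"claw":3.5},
    {"tx":0,"ty":0,"tz":0,"ax":0,"ay":0,"az":0,"claw":3.5},
    {"tx":0,"ty":0,"tz":0,"ax":0,"ay":0,"az":0,"claw":3.5},
    {"tx":0,"ty":0,"tz":0,"ax":0,"ay":0,"az":0,"claw":3.5},
  ],
)

```text
time_s: 25.83
tcp_pos: [0.4145, -0.0183, 0.2371]
ee_rot: [[-0.998, -0.062, 0.003], [-0.062, 0.998, 0.001], [-0.003, 0.0, -1.0]]
wrist_force: [-0.3, 0.4, -1.2]
gripper_width: 0.404
gripper_force: 0.0
```

Run:
```python
from m2 import *
print(sense()["tcp_pos"])
rim((.588,-.007),.048,.06,"wide");rim((.6,.157),.095,.045,"mid");rim((.6,-.162),.128,.04,"slim")
rim((.709,-.001),.048,.06,"kwide");rim((.71,.165),.095,.045,"kmid");rim((.725,-.16),.128,.04,"ks")
a=cv2.imread("pics/side_l.png")[100:350,150:500];b=cv2.imread("pics/top_l.png")[100:350,200:550];cv2.imwrite("pics/a6.png",np.hstack([a,b]))
```

```text
[ 0.41478551 -0.01828733  0.23632456]
wide side [ 0.5886 -0.007 ] 0.0449 268 0.0469
wide top [ 0.5877 -0.0072] 0.0447 238 0.0474
mid side [0.6003 0.1554] 0.0298 223 0.0942
mid top [0.5996 0.1547] 0.0298 166 0.0943
slim side [ 0.6004 -0.163 ] 0.0199 106 0.1266
slim top [ 0.5989 -0.1629] 0.0199 127 0.1272
kwide side [ 7.09e-01 -6.00e-04] 0.0448 249 0.0472
kwide top [ 0.7081 -0.0012] 0.0448 241 0.0474
kmid side [0.7108 0.1657] 0.0299 216 0.0941
kmid top [0.7103 0.1651] 0.0298 167 0.094
ks side [ 0.7259 -0.1588] 0.0202 101 0.1269
ks top [ 0.7244 -0.1595] 0.0198 127 0.1269
```

View pics/a6.png

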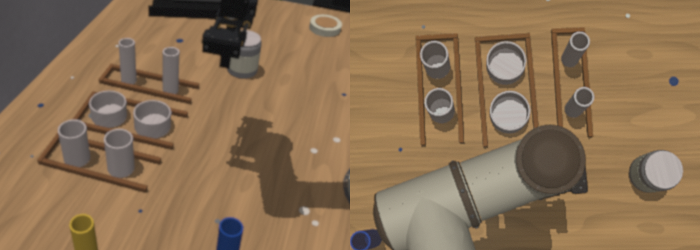

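All three pots stand in front of their partners, between the battens. The pots already in the rows haven't moved, and the gripper is clear.

```bash
python3 -c "from station import *;print(finish_job())"
```

```text
the job is handed in; nothing more can be done
None
```

I handed the job in after about 26 s of the 72 s: the slim, medium and wide pots each stand upright in their own rows in front of the same-size pot. I slid the wide pot in along the bench, and the pots already in the rows hadn't moved; hand-in returned no verdict.

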